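# Twist a stuck sample cup out of its clamping pot and stow it in its bay

### The arm

A 6-joint arm with a two-finger parallel gripper is mounted at the origin on the work surface; the furniture and walls round the work are solid. World frame = base frame: x ahead of the robot, y to its left, z up, the work surface at z = 0. Lengths are in m, angles in rad, forces in N, time in s.
With the tool pointing down it reaches from about 0.375 to 0.925 m from the base axis. Payload 5.7 kg.
Tool frame: the origin (TCP) lies at the very end of the fingers, on their centre line; the grasp point (between the pads) lies 19 mm behind it (grasp_offset is the distance from the TCP to the grasp point, in m); z points along the fingers, y is the line along which they close (so a half turn about z gives the same grasp; the last joint's range is limited). The gripper opens to 88 mm and grips with 3 to 60 N. Pads are 20 mm wide; open, the fingers measure 115 mm over their backs; the gripper's body (75 mm by 178 mm) begins 61 mm behind the grasp point.
Start: joints at [1.023, 0.359, 1.51, -0, 1.272, -0.115], TCP at [0.252, 0.545, 0.223] pointing down, gripper open.
Joint ranges: [-2.97, 2.97], [-1.01, 2.36], [0.21, 2.38], [-0.96, 4.11], [0.2, 2.71], [-2.98, 2.98]. Speed limits (rad/s): [2.39, 2.39, 3.14, 3.14, 3.14, 3.14].

### API

Orientations are given as a unit quaternion [x, y, z, w].
In Python, from plant import * gives the robot as it stands. The module is installed in compiled form; this text tells all that it offers.
- The arm moves only by the tool move_arm, never from a script. Its argument "moves" is a list of rows, each an object of numbers: "wx", "wy", "wz": the turn, a rotation vector about the tool's x, y, z normalised to -1 to 1, where 1 is 360 degrees; "tx", "ty", "tz": the shift along the tool's x, y, z normalised to -1 to 1, where 1 is 60 mm; "hand": the closure, from 0 (fully open) to 1 (shut). In form: [{"wx": .., "wy": .., "wz": .., "tx": .., "ty": .., "tz": .., "hand": ..}, ...]. A call has 1 to 5 rows; each row shifts and turns the commanded pose from where the row before left it, along the tool's axes as they then stand; what a row does not reach is not made up. A row lasts 1/8 s, in which the tool goes at most 62.5 mm and 10.7 degrees, less where a joint would pass 70% of its speed; a pose out of reach is approached as far as the arm can. A call with a number of a shift or a turn outside -1 to 1 is refused whole. A call with a gripper value outside its range is refused whole. The fingers move at their own pace and stop on an object; the grip force is fixed at half the most. Time passes only in rows, so rows that do not move let the fingers close. It gives the time, the measured TCP pose, the force, the opening and the grip force at its end, in the units of the state.
- sense(): the state, without advancing time (a new reading comes with each control period).
- capture(name): name is "side" or "top" or "wrist"; returns (picture, depth): 384x512x3 uint8, red, green, blue; 384x512 float32, m along the optical axis (not along the pixel's ray), 0 where there is no reading.
- camera_info(name): a dict with "intrinsics" (3x3 intrinsics, pixels), "T" (4x4, takes a point from camera to world coordinates); the wrist camera has in their place "T_tool_cam" (4x4, takes a point from camera to tool coordinates, whose origin is the TCP and whose axes are the flange's). Camera axes: x right, y down, z forward; pixel columns grow to the right and rows downward; lengths in m; the calibration is good to about 2 mm. A picture is of the moment at which its call begins: read the wrist's pose just before it. camera_info takes no time and is no camera call.
- sign_off(): hands the job in; it is judged then, once.
The state is a dict: "time_s": time; "qpos": joint angles; "joint_vel": joint speeds; "joint_torque": joint torques, N m; "eef_pos": TCP position; "ee_rot": TCP orientation; "contact_force": force on the tool from outside, world axes, zero at the start; "torque": the same for the moment, N m; "finger_gap": finger opening in m; "grip_force": force on a finger pad.
Only numpy, scipy, OpenCV 4.12 (cv2) and the standard library are available. Lean on these libraries where they do the work, as an engineer would, in place of code of your own. Each camera call takes 0.05 s, during which the arm holds its last target. There are 200 camera calls.

### The job

The steel sample cup is stuck in its clamping pot: grip it by its rim, twist it anticlockwise (seen from above) until its two ears are out from under the claws, and pull it straight up and out. Stand it upright on a free patch of the bare bench and let go of it; then take it again the other way, with the fingers above its two ears, and stand it fully down on the floor of the storage stand's bay, between the two tall walls, with its ears pointing along the bay. Do not tip the cup over, and leave the other things on the bench where they stand.

Things in the scene. Friction and masses are not known exactly. Their poses are not given: they have to be found in the camera images.
- sample_cup: Open round plain steel cup, 130 to 250 g, outer diameter 60, height 75, wall 4, floor 5 mm thick. Origin: centre of its underside; z up its axis; x towards one ear. At the start it is nested in the clamping pot, its underside 10 mm above the bench and its two ears under the claws.
- cup_rim (a point): Centre of the cup's mouth, 75 mm above its underside. Between the ears' top (50 mm) and the rim (75 mm) the cup is a plain cylinder, to be gripped across its 60 mm diameter or by its 4 mm wall.
- cup_ear (a point): Tip of the cup's +x ear, 44 mm from the axis and 46 mm above the underside. The -x ear is its twin on the far side (88 mm over both). Each ear is a flat tab 14 mm wide (y) and 8 mm thick (42 to 50 mm above the underside).
- clamp_pot: Clamping pot of plain grey metal, fixed to the bench: base plate 130 (x) x 104 (y) x 8 mm, on it an open pot of outer diameter 80, inner diameter 66, rim 48 mm above the bench. Origin: centre of the base plate's underside; z up. Two claws stand on its +x and -x sides, over the seated cup's ears, which lie along the pot's x axis.
- pot_floor (a point): Centre of the pot's floor, 10 mm above the bench. Four sprung rubber pads in the pot press on the cup with about 3 N each: it turns and rises stiffly (about 5 to 15 N) for the first 32 mm, then is loose. It is clear of the claws when its underside is more than 84 mm above the bench.
- claw (a point): Top of the +x claw, 82 mm high; the -x claw is its half-turn twin. Overhang 34 to 56 mm from the axis, y -14 to +11, underside 62 mm high, 2 mm above the ear; a stop at y -14 to -9 bars clockwise turning. Turned 0.5 to 0.7 rad anticlockwise (seen from above) the ear is free to rise. The claws leave no finger room above the ears: grip square to them.
- storage_stand: Storage stand of plain grey metal, fixed to the bench: base plate 112 (x) x 104 (y) x 8 mm. Origin: centre of its underside; z up. One bay runs along x between two walls 100 mm long, 6 mm thick, with tops 90 mm above the bench and inner faces at y = +33.5 and -33.5 mm; open above and at both x ends.
- bay_floor (a point): Middle of the bay's floor, 8 mm above the bench, where the cup's underside goes. Low lips, tops 14 mm above the bench, cross the bay 33.5 to 38.5 mm either side along x; the cup stands between them. The ears fit only along x; fingers fit only along x too, above the ears, not between cup and walls.
- loupe: Bystander, loose, to be left alone: black standing magnifier, a short tube 38 mm across and 36 mm high. Origin: centre of its underside.
- toothed_wheel: Bystander, loose, to be left alone: plain steel toothed wheel with a hub, 36 mm across and 18 mm high, lying flat. Origin: centre of its underside.
- stepped_part: Bystander, loose, to be left alone: small steel turned part with three steps, 23 mm across at the foot and 24 mm high. Origin: centre of its underside.
- tape_roll: Bystander, loose, to be left alone: roll of tape 81 mm across and 19 mm high, lying flat. Origin: centre of its underside.
- eraser: Bystander, loose, to be left alone: white eraser in a sleeve, 23 x 45 mm and 12 mm high, lying flat. Origin: centre of its underside.
- brass_weight: Bystander, fixed: upright brass cylinder 46 mm across and 137 mm high, an obstacle. Origin: centre of its underside.
There are look-alikes about, which are no part of the job. Leave any purple or red look-alike of the storage_stand alone.

How it is judged:
By the outcome, as a careful person would: the job done as asked, in the order asked, and still so for the second after the job is handed in, with the robot touching nothing.
It also fails if it takes over 61 s, if anything falls off the work surface, if the arm or the gripper's body presses on something with over 40 N, if the wrist force passes 120 N, or if a joint passes its speed limit or range.

## Working session

There is one attempt and no reset: what is moved stays moved. The work goes in short steps, Python scripts to look and compute and a tool call to move; the robot and the scene stay as the last step left them, time stands still between calls to the robot, and variables do not carry over. Pictures are saved under pics/ and viewed, at most 12 in all, crops included, and the job is handed in when it is done.

Besides the shell and the picture viewer there is one more tool, called after "Call:" as name(argument=value, ...), one argument or row to a line, values as JSON. move_arm: Moves the arm, as the interface text tells. Scaled input: -1 to 1 covers 60 mm each way for a shift and 360 degrees each way for a turn. Its arguments: {"type":"object","properties":{"moves":{"type":"array"}},"required":["moves"]}

```bash
mkdir -p pics; cat > h.py <<'E'
from plant import *
import numpy as np, cv2
from scipy.spatial.transform import Rotation as R
np.set_printoptions(precision=4,suppress=True)
def save(n,im): cv2.imwrite('pics/'+n+'.png',im[:,:,::-1])
def toolT(s):
    T=np.eye(4);T[:3,:3]=R.from_quat(s['ee_rot']).as_matrix();T[:3,3]=s['eef_pos'];return T
def cloud(name):
    s=sense();im,d=capture(name);c=camera_info(name);K=np.array(c['intrinsics'])
    T=np.array(c['T']) if 'T' in c else toolT(s)@np.array(c['T_tool_cam'])
    v,u=np.mgrid[0:384,0:512]
    P=np.stack([(u-K[0,2])/K[0,0]*d,(v-K[1,2])/K[1,1]*d,d],-1)@T[:3,:3].T+T[:3,3]
    P[d==0]=np.nan
    return im,P,K,T
def ray(K,T,u,v,z):
    r=T[:3,:3]@np.linalg.inv(K)@np.array([u,v,1.]);t=(z-T[2,3])/r[2];return T[:3,3]+t*r
def rect(P,m,lo,hi):
    k=m&(P[:,:,2]>lo)&(P[:,:,2]<hi);return P[k]
E
python3 - <<'E'
from h import *
s=sense();print(s['eef_pos'],s['ee_rot'],s['contact_force'],s['time_s'],s['finger_gap'])
for n in('side','top'):
    im,P,K,T=cloud(n);save(n,im);np.savez(n,im=im,P=P,K=K,T=T);print(n,K,T,np.isfinite(P).mean())
print(camera_info('wrist'))
E
```

```text
[0.2513 0.5441 0.2219] [ 0.2147  0.9767 -0.0009 -0.0003] [-0.0893 -0.5432 -0.4873] 0.0 0.0877717874363465
side [[435.7576   0.     262.1447]
 [  0.     435.7576 186.7402]
 [  0.       0.       1.    ]] [[ 0.6241 -0.3785  0.6835 -0.3774]
 [-0.7811 -0.2809  0.5577 -0.5875]
 [-0.0191 -0.8819 -0.471   0.6616]
 [ 0.      0.      0.      1.    ]] 0.9958648681640625
top [[384.4003   0.     261.3283]
 [  0.     384.4003 192.5717]
 [  0.       0.       1.    ]] [[ 0.0233 -0.9965  0.0805  0.3611]
 [-0.9997 -0.0236 -0.0022  0.0718]
 [ 0.0041 -0.0804 -0.9968  1.156 ]
 [ 0.      0.      0.      1.    ]] 0.9961751302083334
{'intrinsics': array([[268.0904,   0.    , 258.2324],
       [  0.    , 268.0904, 193.3208],
       [  0.    ,   0.    ,   1.    ]]), 'T_tool_cam': array([[ 0.0004, -0.9534, -0.3017,  0.0831],
       [ 1.    ,  0.0004, -0.    ,  0.0001],
       [ 0.0001, -0.3017,  0.9534, -0.1631],
       [ 0.    ,  0.    ,  0.    ,  1.    ]])}
```

View pics/top.png

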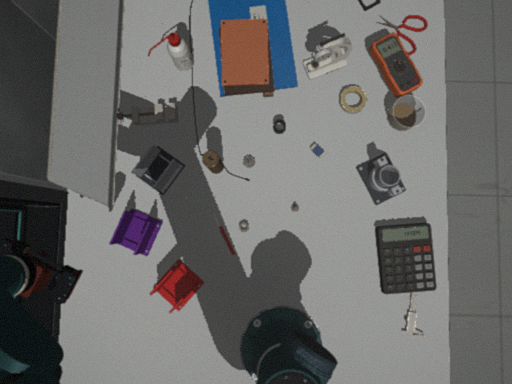

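View pics/side.png

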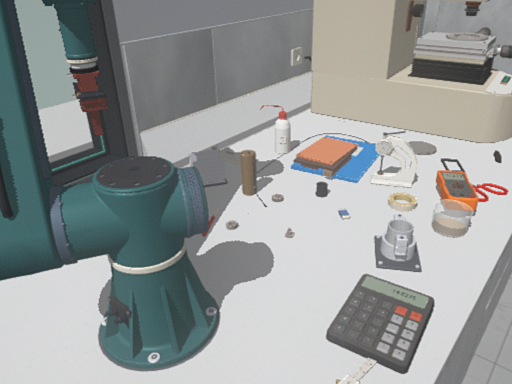

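The top view shows the clamping pot with the cup at (381,178). There are three stand shapes: grey at (158,168), purple at (136,232) and red at (178,286). The plain grey one fits the description. The brass weight is at (212,162). The side view shows the pot at (398,245). Next I'll measure them and take an enlarged crop to confirm.

```bash
python3 - <<'E'
from h import *
D={n:np.load(n+'.npz') for n in('top','side')}
d=D['top'];im,P=d['im'],d['P']
a=cv2.resize(im[135:210,110:210],(500,375),interpolation=2);b=cv2.resize(im[140:215,335:435],(500,375)[:2],interpolation=2)
c=D['side']['im'];save('crop1',np.hstack([a,b])[:, :1000][::1]); save('crop1',cv2.resize(np.hstack([a,b]),(800,300)))
def box(P,lo,hi,u0,u1,v0,v1):
    m=np.zeros(P.shape[:2],bool);m[v0:v1,u0:u1]=1
    return rect(P,m,lo,hi)
print('bench z',np.nanmedian(P[300:330,330:360,2]), np.nanmedian(D['side']['P'][225:240,330:350,2]))
for nm,lo,hi,r in[('stand tops',.075,.1,(125,195,140,205)),('stand base',.004,.014,(125,195,140,205)),('rim',.079,.095,(345,420,145,215)),('pot plate',.005,.012,(345,420,145,215)),('brass',.12,.15,(190,240,140,185))]:
    Q=box(P,lo,hi,*r)
    if len(Q)<5: print(nm,len(Q));continue
    q=cv2.minAreaRect((Q[:,:2]*1000).astype(np.float32));print(nm,len(Q),'z',np.median(Q[:,2]),q)
Q=box(D['side']['P'],.079,.095,375,425,205,270);print('side rim',len(Q),np.median(Q[:,2]),cv2.minAreaRect((Q[:,:2]*1000).astype(np.float32)))
for n,(u,v) in dict(wheel=(249,160),loupe=(279,125),n2=(243,225),stepped=(295,207),eraser=(317,149),tape=(352,98)).items(): print(n,P[v,u])
E
```

```text
bench z 8.733111888692413e-05 0.00028655956345013944
stand tops 259 z 0.08865145333190028 ((515.1535034179688, 375.1619567871094), (80.10124206542969, 99.3571548461914), 56.06298828125)
stand base 938 z 0.008358408982094834 ((509.6022644042969, 378.25506591796875), (194.4488983154297, 211.18649291992188), 1.3695341348648071)
rim 246 z 0.08331303250910294 ((505.9284362792969, -289.1025390625), (110.50597381591797, 58.09382629394531), 46.68015670776367)
pot plate 601 z 0.008238604982347297 ((499.8032531738281, -292.3616638183594), (208.9647979736328, 217.01641845703125), 3.505573272705078)
brass 245 z 0.1361626061645651 ((531.8571166992188, 207.78298950195312), (44.71917724609375, 44.761573791503906), 64.09014129638672)
side rim 276 0.08299351164948526 ((504.5487365722656, -291.53662109375), (111.49971771240234, 59.089473724365234), 45.81483840942383)
wheel [0.5519 0.1088 0.0058]
loupe [0.6619 0.0202 0.0051]
n2 [0.3557 0.1217 0.0023]
stepped [ 0.4124 -0.0313  0.0195]
eraser [ 0.589  -0.0953  0.0135]
tape [ 0.7533 -0.2032  0.0002]
```

View pics/crop1.png

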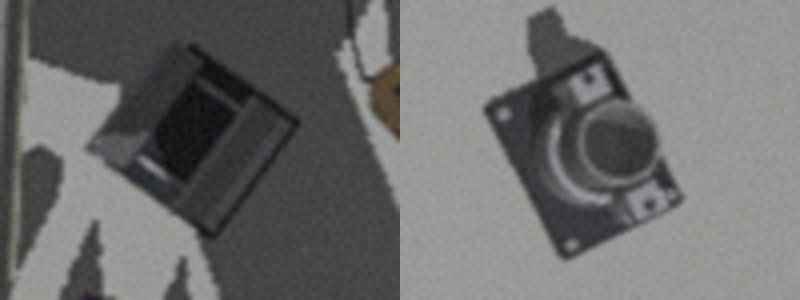

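The crop confirms it. On the left is the plain grey two-walled bay, the storage stand. On the right is the pot with the cup, its claws at crop pixels (585,80) and (645,205). Next I'll move the wrist camera over the pot.

```bash
cat >> h.py <<'E'
def yaw(s):
    Y=R.from_quat(s['ee_rot']).as_matrix()[:,1];return np.degrees(np.arctan2(Y[1],Y[0]))
def plan(p,yw,N,start=None):
    s=sense();p0,y0=(np.array(s['eef_pos']),yaw(s)) if start is None else (np.array(start[0]),start[1])
    p=np.array(p);dy=(yw-y0+180)%360-180
    print('from',p0,y0,'tilt',R.from_quat(s['ee_rot']).as_matrix()[:,2],'F',np.array(s['contact_force']))
    err=np.zeros(3);pos=p0.copy();yy=y0
    for i in range(N):
        d=p0+(p-p0)*(i+1)/N-pos
        a=np.radians(yy);Y=np.array([np.cos(a),np.sin(a),0]);X=np.array([-Y[1],Y[0],0]);X=np.cross(Y,[0,0,-1])
        t=np.round([d@X/.06,d@Y/.06,-d[2]/.06],3 if N<3 else 2)
        w=round(-dy/N/360,4)
        print('{"wz":%g,"tx":%g,"ty":%g,"tz":%g}'%(w,*t))
        pos=pos+.06*(t[0]*X+t[1]*Y)+[0,0,-.06*t[2]];yy-=w*360
E
python3 -c "
from h import *
s=sense();print(R.from_quat(s['ee_rot']).as_matrix())
plan([.55,-.268,.23],-64,20)"
```

```text
[[-0.9078  0.4194 -0.0008]
 [ 0.4194  0.9078 -0.0014]
 [ 0.0001 -0.0016 -1.    ]]
from [0.2513 0.5441 0.2219] 65.20266467478062 tilt [-0.0008 -0.0014 -1.    ] F [0.5658 0.9555 0.4201]
{"wz":0.0179,"tx":-0.51,"ty":-0.51,"tz":-0.01}
{"wz":0.0179,"tx":-0.56,"ty":-0.45,"tz":-0}
{"wz":0.0179,"tx":-0.61,"ty":-0.38,"tz":-0.01}
{"wz":0.0179,"tx":-0.65,"ty":-0.31,"tz":-0.01}
{"wz":0.0179,"tx":-0.69,"ty":-0.24,"tz":-0}
{"wz":0.0179,"tx":-0.7,"ty":-0.16,"tz":-0.01}
{"wz":0.0179,"tx":-0.72,"ty":-0.08,"tz":-0.01}
{"wz":0.0179,"tx":-0.72,"ty":-0,"tz":-0}
{"wz":0.0179,"tx":-0.71,"ty":0.08,"tz":-0.01}
{"wz":0.0179,"tx":-0.71,"ty":0.16,"tz":-0.01}
{"wz":0.0179,"tx":-0.68,"ty":0.24,"tz":-0}
{"wz":0.0179,"tx":-0.64,"ty":0.32,"tz":-0.01}
{"wz":0.0179,"tx":-0.61,"ty":0.38,"tz":-0.01}
{"wz":0.0179,"tx":-0.57,"ty":0.45,"tz":-0}
{"wz":0.0179,"tx":-0.5,"ty":0.52,"tz":-0.01}
{"wz":0.0179,"tx":-0.45,"ty":0.56,"tz":-0.01}
{"wz":0.0179,"tx":-0.38,"ty":0.61,"tz":-0}
{"wz":0.0179,"tx":-0.31,"ty":0.66,"tz":-0.01}
{"wz":0.0179,"tx":-0.24,"ty":0.68,"tz":-0.01}
{"wz":0.0179,"tx":-0.15,"ty":0.7,"tz":-0}
```

Call:
move_arm(
  moves=[
    {"wz": 0.018,"tx": -0.51,"ty": -0.51,"tz": -0.01,"hand": 0},
    {"wz": 0.018,"tx": -0.56,"ty": -0.45,"tz": 0,"hand": 0},
    {"wz": 0.018,"tx": -0.61,"ty": -0.38,"tz": -0.01,"hand": 0},
    {"wz": 0.018,"tx": -0.65,"ty": -0.31,"tz": -0.01,"hand": 0},
    {"wz": 0.018,"tx": -0.69,"ty": -0.24,"tz": 0,"hand": 0},
  ],
)

```text
invalid input
```

Call:
move_arm(
  moves=[
    {"wz": 0.018,"tx": -0.7,"ty": -0.16,"tz": -0.01,"hand": 0},
    {"wz": 0.018,"tx": -0.72,"ty": -0.08,"tz": -0.01,"hand": 0},
    {"wz": 0.018,"tx": -0.72,"ty": 0,"tz": 0,"hand": 0},
    {"wz": 0.018,"tx": -0.71,"ty": 0.08,"tz": -0.01,"hand": 0},
    {"wz": 0.018,"tx": -0.71,"ty": 0.16,"tz": -0.01,"hand": 0},
  ],
)

```text
invalid input
```

Call:
move_arm(
  moves=[
    {"wz": 0.018,"tx": -0.68,"ty": 0.24,"tz": 0,"hand": 0},
    {"wz": 0.018,"tx": -0.64,"ty": 0.32,"tz": -0.01,"hand": 0},
    {"wz": 0.018,"tx": -0.61,"ty": 0.38,"tz": -0.01,"hand": 0},
    {"wz": 0.018,"tx": -0.57,"ty": 0.45,"tz": 0,"hand": 0},
    {"wz": 0.018,"tx": -0.5,"ty": 0.52,"tz": -0.01,"hand": 0},
  ],
)

```text
invalid input
```

Call:
move_arm(
  moves=[
    {"wz": 0.018,"tx": -0.45,"ty": 0.56,"tz": -0.01,"hand": 0},
    {"wz": 0.018,"tx": -0.38,"ty": 0.61,"tz": 0,"hand": 0},
    {"wz": 0.018,"tx": -0.31,"ty": 0.66,"tz": -0.01,"hand": 0},
    {"wz": 0.018,"tx": -0.24,"ty": 0.68,"tz": -0.01,"hand": 0},
    {"wz": 0.017,"tx": -0.15,"ty": 0.7,"tz": 0,"hand": 0},
  ],
)

```text
invalid input
```

Probably every key has to be present, so I'll include wx and wy.

Call:
move_arm(
  moves=[
    {"wx": 0,"wy": 0,"wz": 0.018,"tx": -0.51,"ty": -0.51,"tz": -0.01,"hand": 0},
    {"wx": 0,"wy": 0,"wz": 0.018,"tx": -0.56,"ty": -0.45,"tz": 0,"hand": 0},
    {"wx": 0,"wy": 0,"wz": 0.018,"tx": -0.61,"ty": -0.38,"tz": -0.01,"hand": 0},
    {"wx": 0,"wy": 0,"wz": 0.018,"tx": -0.65,"ty": -0.31,"tz": -0.01,"hand": 0},
    {"wx": 0,"wy": 0,"wz": 0.018,"tx": -0.69,"ty": -0.24,"tz": 0,"hand": 0},
  ],
)

```text
time_s: 0.72
eef_pos: [0.3264, 0.34, 0.2242]
ee_rot: [0.48, 0.877, -0.0, -0.0]
contact_force: [1.0, 0.6, 0.1]
finger_gap: 0.0878
grip_force: 0.0
```

Call:
move_arm(
  moves=[
    {"wx": 0,"wy": 0,"wz": 0.018,"tx": -0.7,"ty": -0.16,"tz": -0.01,"hand": 0},
    {"wx": 0,"wy": 0,"wz": 0.018,"tx": -0.72,"ty": -0.08,"tz": -0.01,"hand": 0},
    {"wx": 0,"wy": 0,"wz": 0.018,"tx": -0.72,"ty": 0,"tz": 0,"hand": 0},
    {"wx": 0,"wy": 0,"wz": 0.018,"tx": -0.71,"ty": 0.08,"tz": -0.01,"hand": 0},
    {"wx": 0,"wy": 0,"wz": 0.018,"tx": -0.71,"ty": 0.16,"tz": -0.01,"hand": 0},
  ],
)

```text
time_s: 1.35
eef_pos: [0.3997, 0.1366, 0.2267]
ee_rot: [0.706, 0.708, -0.0, -0.0]
contact_force: [0.9, -0.5, 0.3]
finger_gap: 0.0873
grip_force: 0.0
```

Call:
move_arm(
  moves=[
    {"wx": 0,"wy": 0,"wz": 0.018,"tx": -0.68,"ty": 0.24,"tz": 0,"hand": 0},
    {"wx": 0,"wy": 0,"wz": 0.018,"tx": -0.64,"ty": 0.32,"tz": -0.01,"hand": 0},
    {"wx": 0,"wy": 0,"wz": 0.018,"tx": -0.61,"ty": 0.38,"tz": -0.01,"hand": 0},
    {"wx": 0,"wy": 0,"wz": 0.018,"tx": -0.57,"ty": 0.45,"tz": 0,"hand": 0},
    {"wx": 0,"wy": 0,"wz": 0.018,"tx": -0.5,"ty": 0.52,"tz": -0.01,"hand": 0},
  ],
)

```text
time_s: 1.98
eef_pos: [0.4732, -0.0667, 0.2284]
ee_rot: [0.876, 0.483, -0.0, -0.0]
contact_force: [0.5, 0.1, -0.4]
finger_gap: 0.0879
grip_force: 0.0
```

Call:
move_arm(
  moves=[
    {"wx": 0,"wy": 0,"wz": 0.018,"tx": -0.45,"ty": 0.56,"tz": -0.01,"hand": 0},
    {"wx": 0,"wy": 0,"wz": 0.018,"tx": -0.38,"ty": 0.61,"tz": 0,"hand": 0},
    {"wx": 0,"wy": 0,"wz": 0.018,"tx": -0.31,"ty": 0.66,"tz": -0.01,"hand": 0},
    {"wx": 0,"wy": 0,"wz": 0.018,"tx": -0.24,"ty": 0.68,"tz": -0.01,"hand": 0},
    {"wx": 0,"wy": 0,"wz": 0.017,"tx": -0.15,"ty": 0.7,"tz": 0,"hand": 0},
  ],
)

```text
time_s: 2.6
eef_pos: [0.5457, -0.2703, 0.2301]
ee_rot: [0.975, 0.223, -0.0, -0.0]
contact_force: [0.5, 0.1, 0.4]
finger_gap: 0.0879
grip_force: 0.0
```

Call:
move_arm(
  moves=[
    {"wx": 0,"wy": 0,"wz": 0,"tx": 0,"ty": 0,"tz": 0,"hand": 0},
  ],
)

```text
time_s: 2.72
eef_pos: [0.5463, -0.2719, 0.2298]
ee_rot: [0.975, 0.223, -0.0, 0.0]
contact_force: [-0.5, 0.3, 0.9]
finger_gap: 0.0877
grip_force: 0.0
```

```bash
python3 - <<'E'
from h import *
im,P,K,T=cloud('wrist');save('w1',im);np.savez('w1',im=im,P=P,K=K,T=T)
s=sense();print(s['eef_pos'],yaw(s),s['qpos'],s['time_s'])
E
```

```text
[ 0.5454 -0.2699  0.2297] -64.09755217042566 [-0.573   0.3657  1.4812  0.      1.296   0.5457] 2.775
```

View pics/w1.png

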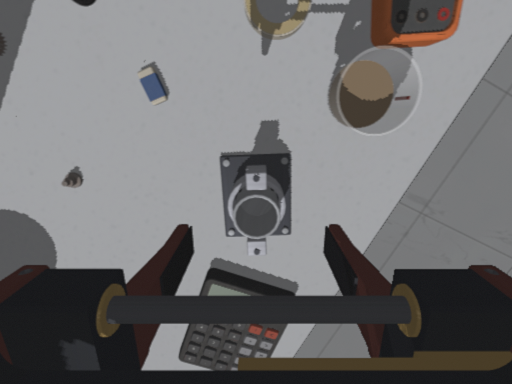

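The wrist view shows the pot centred near (256,195), with claw tops at (257,178) and (257,247), the cup mouth at (256,217), and the base plate square to the tool. The scene is already well aligned. Next I'll measure it accurately.

```bash
python3 - <<'E'
from h import *
from scipy.optimize import least_squares
def fit(Q):
    r=least_squares(lambda p:np.hypot(Q[:,0]-p[0],Q[:,1]-p[1])-p[2],[*Q[:,:2].mean(0),.03],loss='soft_l1',f_scale=.001).x;return r
for n,win in(('w1',(200,310,150,265)),('top',(345,420,145,215)),('side',(370,430,205,270))):
    d=np.load(n+'.npz');P=d['P'];m=np.zeros((384,512),bool);m[win[2]:win[3],win[0]:win[1]]=1
    print(n,'levels',np.histogram(P[m][:,2],bins=np.arange(0,.1,.006))[0])
    Q=rect(P,m,.077,.095)
    c=Q.mean(0)[:2]
    for _ in range(5):
        k=np.hypot(*(Q[:,:2]-c).T)<.0325;k&=np.hypot(*(Q[:,:2]-c).T)>.022;f=fit(Q[k]);c=f[:2]
    print(' rim',f,np.median(Q[k][:,2]),k.sum())
    o=np.hypot(*(Q[:,:2]-c).T)>.035; L=Q[o]
    u,_,vt=np.linalg.svd(L[:,:2]-L[:,:2].mean(0));a=vt[0];t=(L[:,:2]-c)@a
    A,B=L[t>0].mean(0),L[t<0].mean(0);v=A-B
    print(' claws',A,B,'mid',(A+B)[:2]/2,'ang',np.degrees(np.arctan2(v[1],v[0])),len(L))
    Q=rect(P,m,.004,.012);Q=Q[np.hypot(*(Q[:,:2]-c).T)<.085]
    print(' plate',cv2.minAreaRect((Q[:,:2]*1000).astype(np.float32)))
    Q=rect(P,m,.044,.052);Q=Q[np.hypot(*(Q[:,:2]-c).T)<.042];
    if len(Q)>20: print(' potrim',fit(Q),len(Q))
E
```

```text
w1 levels [6348 2397  577   90   88  106  129  189  474  122  137  171  190  727
  554    0]
 rim [ 0.5067 -0.2894  0.0276] 0.08542721609061532 620
 claws [ 0.4668 -0.3088  0.0829] [ 0.5475 -0.2699  0.0831] mid [ 0.5071 -0.2894] ang -154.25585116398875 681
 plate ((505.79522705078125, -289.6109924316406), (129.92626953125, 103.2339859008789), 27.915170669555664)
 potrim [ 0.5107 -0.2877  0.0337] 548
top levels [2023  506  153   39   20   35   48   94   82   41   51   44   44  155
   99    0]
 rim [ 0.5055 -0.2888  0.0278] 0.08453884961330238 120
 claws [ 0.4648 -0.3084  0.0823] [ 0.5465 -0.2693  0.0823] mid [ 0.5057 -0.2889] ang -154.40467603993602 140
 plate ((503.5458068847656, -290.16357421875), (159.7872772216797, 161.08668518066406), 33.26603317260742)
 potrim [ 0.5048 -0.2865  0.0337] 128
side levels [1136  665  112   81   60   41   71  122  105   81   93   94  107  226
   79    0]
 rim [ 0.5038 -0.2919  0.0278] 0.08300895282481979 193
 claws [ 0.4609 -0.3126  0.0817] [ 0.5447 -0.2713  0.0822] mid [ 0.5028 -0.292 ] ang -153.745588658853 125
 plate ((504.29638671875, -292.13385009765625), (132.37728881835938, 103.75008392333984), 27.803050994873047)
 potrim [ 0.505  -0.2913  0.0361] 148
```

```bash
python3 -c "
from h import *
plan([.506,-.2895,.130],-62.2,3)
plan([.506,-.2895,.057],-62.2,3,start=([.506,-.2895,.130],-62.2))"
```

```text
from [ 0.5454 -0.2699  0.2297] -64.09755217042566 tilt [-0.001   0.0007 -1.    ] F [-0.4339 -0.3425 -0.9647]
{"wz":-0.0018,"tx":-0.24,"ty":0,"tz":0.55}
{"wz":-0.0018,"tx":-0.25,"ty":0,"tz":0.56}
{"wz":-0.0018,"tx":-0.24,"ty":-0,"tz":0.55}
from [ 0.506  -0.2895  0.13  ] -62.2 tilt [-0.001   0.0007 -1.    ] F [-0.4339 -0.3425 -0.9647]
{"wz":-0,"tx":0,"ty":0,"tz":0.41}
{"wz":-0,"tx":0,"ty":0,"tz":0.4}
{"wz":-0,"tx":0,"ty":0,"tz":0.41}
```

Call:
move_arm(
  moves=[
    {"wx": 0,"wy": 0,"wz": -0.0018,"tx": -0.24,"ty": 0,"tz": 0.55,"hand": 0},
    {"wx": 0,"wy": 0,"wz": -0.0018,"tx": -0.25,"ty": 0,"tz": 0.56,"hand": 0},
    {"wx": 0,"wy": 0,"wz": -0.0018,"tx": -0.24,"ty": 0,"tz": 0.55,"hand": 0},
    {"wx": 0,"wy": 0,"wz": 0,"tx": 0,"ty": 0,"tz": 0,"hand": 0},
  ],
)

```text
time_s: 3.28
eef_pos: [0.5034, -0.2861, 0.1287]
ee_rot: [0.97, 0.241, -0.002, -0.003]
contact_force: [0.6, 1.1, 0.4]
finger_gap: 0.0878
grip_force: 0.0
```

```bash
python3 - <<'E'
from h import *
plan([.506,-.2895,.057],-62.2,2)
im,P,K,T=cloud('wrist');save('w2',im);np.savez('w2',im=im,P=P,K=K,T=T)
Q=P[(P[:,:,2]>.079)&(P[:,:,2]<.089)];Q=Q[np.hypot(Q[:,0]-.506,Q[:,1]+.2895)<.034]
print(len(Q),cv2.minEnclosingCircle((Q[:,:2]*1000).astype(np.float32)),Q.mean(0))
E
```

```text
from [ 0.5034 -0.2861  0.1287] -62.068144274460096 tilt [-0.0056  0.0042 -1.    ] F [0.5971 1.0719 0.4384]
{"wz":0.0002,"tx":0.005,"ty":0.035,"tz":0.597}
{"wz":0.0002,"tx":0.006,"ty":0.036,"tz":0.597}
1282 ((504.1380310058594, -290.3100891113281), 31.56878089904785) [ 0.5058 -0.2899  0.0848]
```

View pics/w2.png

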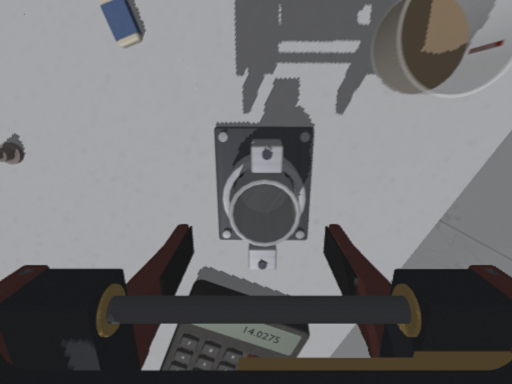

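The wrist view shows the mouth centred at (265,210) between the two finger tips, with the claws at (266,155) and (262,258), square to the grip. I'll check the settled pose next.

```bash
python3 -c "
from h import *
plan([.506,-.2895,.057],-62.2,2);print(sense()['time_s'],sense()['joint_vel'])"
```

```text
from [ 0.5054 -0.2871  0.1305] -62.07528759206403 tilt [-0.0022  0.002  -1.    ] F [ 0.5311 -0.6613  0.408 ]
{"wz":0.0002,"tx":-0.005,"ty":0.02,"tz":0.612}
{"wz":0.0002,"tx":-0.006,"ty":0.021,"tz":0.612}
3.325 [ 0.0091 -0.0209 -0.0553  0.0007  0.0009  0.0038]
```

Still settling toward the commanded pose. I'll descend.

Call:
move_arm(
  moves=[
    {"wx": 0,"wy": 0,"wz": 0,"tx": 0,"ty": 0,"tz": 0.4,"hand": 0},
    {"wx": 0,"wy": 0,"wz": 0,"tx": 0,"ty": 0.01,"tz": 0.4,"hand": 0},
    {"wx": 0,"wy": 0,"wz": 0,"tx": 0,"ty": 0.01,"tz": 0.3,"hand": 0},
    {"wx": 0,"wy": 0,"wz": 0,"tx": 0,"ty": 0,"tz": 0.1,"hand": 0},
    {"wx": 0,"wy": 0,"wz": 0,"tx": 0,"ty": 0,"tz": 0,"hand": 0},
  ],
)

```text
time_s: 3.95
eef_pos: [0.5074, -0.2897, 0.0592]
ee_rot: [0.97, 0.241, 0.0, 0.0]
contact_force: [-0.6, 0.5, 0.2]
finger_gap: 0.0876
grip_force: 0.0
```

```bash
python3 -c "
from h import *
plan([.506,-.2895,.057],-62.2,1)"
```

```text
from [ 0.5074 -0.2897  0.0592] -62.077632950886034 tilt [ 0.0002 -0.0002 -1.    ] F [-0.5567  0.5044  0.1548]
{"wz":0.0003,"tx":-0.02,"ty":-0.014,"tz":0.036}
```

Good. Now I'll close.

Call:
move_arm(
  moves=[
    {"wx": 0,"wy": 0,"wz": 0,"tx": 0,"ty": 0,"tz": 0,"hand": 0.15},
    {"wx": 0,"wy": 0,"wz": 0,"tx": 0,"ty": 0,"tz": 0,"hand": 0.25},
    {"wx": 0,"wy": 0,"wz": 0,"tx": 0,"ty": 0,"tz": 0,"hand": 0.5},
    {"wx": 0,"wy": 0,"wz": 0,"tx": 0,"ty": 0,"tz": 0,"hand": 1},
    {"wx": 0,"wy": 0,"wz": 0,"tx": 0,"ty": 0,"tz": 0,"hand": 1},
  ],
)

```text
time_s: 4.58
eef_pos: [0.507, -0.2896, 0.0592]
ee_rot: [0.971, 0.241, 0.0, -0.0]
contact_force: [-0.6, 2.2, 5.5]
finger_gap: 0.0606
grip_force: 30.0
```

Call:
move_arm(
  moves=[
    {"wx": 0,"wy": 0,"wz": -0.016,"tx": 0,"ty": 0,"tz": 0,"hand": 1},
    {"wx": 0,"wy": 0,"wz": -0.02,"tx": 0,"ty": 0,"tz": 0,"hand": 1},
    {"wx": 0,"wy": 0,"wz": -0.02,"tx": 0,"ty": 0,"tz": 0,"hand": 1},
    {"wx": 0,"wy": 0,"wz": -0.02,"tx": 0,"ty": 0,"tz": 0,"hand": 1},
    {"wx": 0,"wy": 0,"wz": -0.02,"tx": 0,"ty": 0,"tz": 0,"hand": 1},
  ],
)

```text
time_s: 5.2
eef_pos: [0.5064, -0.2893, 0.0583]
ee_rot: [0.854, 0.52, -0.0, -0.001]
contact_force: [-0.2, 0.8, -1.8]
finger_gap: 0.0608
grip_force: 30.0
```

Call:
move_arm(
  moves=[
    {"wx": 0,"wy": 0,"wz": 0,"tx": 0,"ty": 0,"tz": 0,"hand": 1},
    {"wx": 0,"wy": 0,"wz": 0,"tx": 0,"ty": 0,"tz": 0,"hand": 1},
  ],
)

```text
time_s: 5.45
eef_pos: [0.5066, -0.2893, 0.0583]
ee_rot: [0.856, 0.518, -0.0, -0.001]
contact_force: [1.3, 2.0, -5.1]
finger_gap: 0.0605
grip_force: 30.0
```

```bash
python3 - <<'E'
from h import *
s=sense();print(s['eef_pos'],yaw(s),s['contact_force'],s['torque'],s['finger_gap'])
im,_,_,_=cloud('wrist');im2,_,_,_=cloud('side')
save('tw',np.hstack([cv2.resize(im[130:290,180:350],(400,376)),cv2.resize(im2[195:275,355:440],(400,376),interpolation=2)]))
E
```

```text
[ 0.5066 -0.2893  0.0583] -27.65172541887581 [ 1.2852  1.9624 -5.0867] [0.2062 0.0995 0.2031] 0.06047096339520031
```

View pics/tw.png

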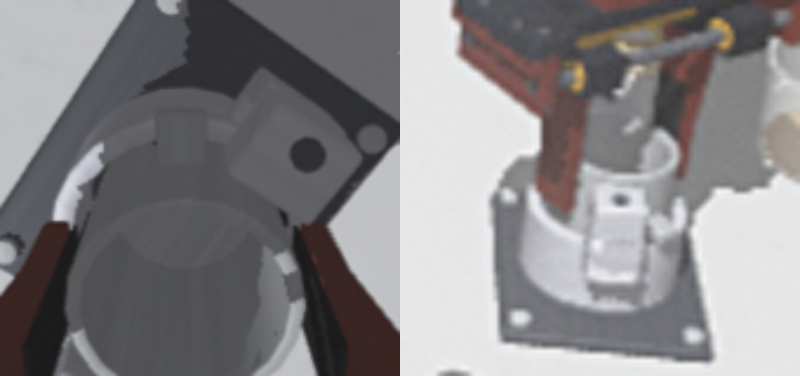

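The crop shows the ear at (183,135) turned out from under the claw at (300,150), still along tool x, so there was no slip. I'll lift straight up.

Call:
move_arm(
  moves=[
    {"wx": 0,"wy": 0,"wz": 0,"tx": 0,"ty": 0,"tz": -0.12,"hand": 1},
    {"wx": 0,"wy": 0,"wz": 0,"tx": 0,"ty": 0,"tz": -0.15,"hand": 1},
    {"wx": 0,"wy": 0,"wz": 0,"tx": 0,"ty": 0,"tz": -0.15,"hand": 1},
    {"wx": 0,"wy": 0,"wz": 0,"tx": 0,"ty": 0,"tz": -0.15,"hand": 1},
    {"wx": 0,"wy": 0,"wz": 0,"tx": 0,"ty": 0,"tz": -0.15,"hand": 1},
  ],
)

```text
time_s: 6.18
eef_pos: [0.5082, -0.2908, 0.1039]
ee_rot: [0.855, 0.519, 0.0, 0.002]
contact_force: [-0.9, 0.2, -1.7]
finger_gap: 0.0603
grip_force: 30.0
```

Call:
move_arm(
  moves=[
    {"wx": 0,"wy": 0,"wz": 0,"tx": 0,"ty": 0,"tz": -0.2,"hand": 1},
    {"wx": 0,"wy": 0,"wz": 0,"tx": 0,"ty": 0,"tz": -0.3,"hand": 1},
    {"wx": 0,"wy": 0,"wz": 0,"tx": 0,"ty": 0,"tz": -0.3,"hand": 1},
    {"wx": 0,"wy": 0,"wz": 0,"tx": 0,"ty": 0,"tz": -0.3,"hand": 1},
    {"wx": 0,"wy": 0,"wz": 0,"tx": 0,"ty": 0,"tz": 0,"hand": 1},
  ],
)

```text
time_s: 6.8
eef_pos: [0.5085, -0.2909, 0.1705]
ee_rot: [0.855, 0.519, 0.001, 0.002]
contact_force: [-0.5, -0.1, -1.5]
finger_gap: 0.0603
grip_force: 30.0
```

```bash
python3 - <<'E'
from h import *
s=sense();print(s['eef_pos'],yaw(s),s['contact_force'],s['finger_gap'],s['qpos'])
im,P,K,T=cloud('top');save('top2',im)
d=np.load('top.npz')
# occupied map of bench
Q=d['P'].reshape(-1,3);Q=Q[(Q[:,2]>.007)]
for x in np.arange(.36,.62,.03): print('%.2f'%x,' '.join('%2d'%(100*min(.99,np.hypot(Q[:,0]-x,Q[:,1]-y).min())) if len(Q) else '' for y in np.arange(-.24,.4,.04)))
# stand geometry from top cloud
P=d['P'];m=np.zeros((384,512),bool);m[140:205,125:195]=1
t=rect(P,m,.083,.097);l=cv2.fitLine(t[:,:2].astype(np.float32),2,0,.01,.01).ravel();print(len(t),l,np.degrees(np.arctan2(l[1],l[0])))
print(np.histogram(P[m][:,2],bins=np.arange(0,.11,.006))[0])
E
```

```text
[ 0.5085 -0.2909  0.1705] -27.534836447818 [-0.5387 -0.0931 -1.5201] 0.06029539090287655 [-0.6373  0.3871  1.6073 -0.0002  1.1422 -0.1567]
0.36  3  7  5  1  2  4  4  5  2  0  2  0  2  3  2  0
0.39  4  8  6  3  4  1  2  6  4  1  4  0  2  3  1  2
0.42  3  6  6  6  3  0  2  4  4  1  3  2  4  2  2  2
0.45  1  5  3  4  3  1  0  3  5  4  5  5  3  2  0  0
0.48  0  4  1  2  4  3  3  5  3  1  2  2  1  1  1  0
0.51  0  2  3  2  2  1  2  6  2  1  0  0  1  0  0  0
0.54  0  1  2  2  3  3  1  4  1  0  2  0  1  2  0  0
0.57  1  3  4  0  1  3  1  4  2  0  3  1  1  2  2  0
0.60  4  6  4  1  0  1  4  4  3  0  4  4  2  1  4  2
194 [0.5859 0.8104 0.5155 0.3751] 54.136425
[2031  584  186   40   47   37   46   39   40   46   42   51   37   52
   93   92    0    0]
```

```bash
python3 -c "
from h import *
plan([.46,-.14,.170],-27.5,5)
plan([.46,-.14,.052],-27.5,5,start=([.46,-.14,.170],-27.5))
"
```

```text
from [ 0.5078 -0.2903  0.1693] -27.53544490832423 tilt [ 0.0022 -0.0019 -1.    ] F [-0.5058  0.1525 -1.5804]
{"wz":-0,"tx":0.37,"ty":-0.37,"tz":-0}
{"wz":-0,"tx":0.37,"ty":-0.38,"tz":-0}
{"wz":-0,"tx":0.37,"ty":-0.37,"tz":-0.01}
{"wz":-0,"tx":0.37,"ty":-0.37,"tz":0}
{"wz":-0,"tx":0.37,"ty":-0.37,"tz":-0}
from [ 0.46 -0.14  0.17] -27.5 tilt [ 0.0022 -0.0019 -1.    ] F [-0.5058  0.1525 -1.5804]
{"wz":-0,"tx":0,"ty":0,"tz":0.39}
{"wz":-0,"tx":0,"ty":0,"tz":0.4}
{"wz":-0,"tx":0,"ty":0,"tz":0.39}
{"wz":-0,"tx":0,"ty":0,"tz":0.39}
{"wz":-0,"tx":0,"ty":0,"tz":0.4}
```

View pics/top2.png

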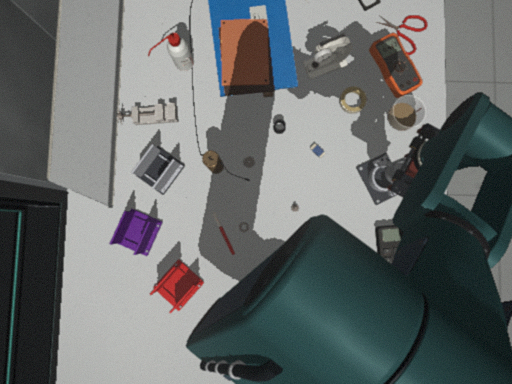

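The top view shows the pot at (375,178) now empty and the arm over it. The grey stand is lit at (158,168). The bench between the stepped part (295,207) and the pot is bare, so I'll place the cup there.

Call:
move_arm(
  moves=[
    {"wx": 0,"wy": 0,"wz": 0,"tx": 0.37,"ty": -0.37,"tz": 0,"hand": 1},
    {"wx": 0,"wy": 0,"wz": 0,"tx": 0.37,"ty": -0.38,"tz": 0,"hand": 1},
    {"wx": 0,"wy": 0,"wz": 0,"tx": 0.37,"ty": -0.37,"tz": 0,"hand": 1},
    {"wx": 0,"wy": 0,"wz": 0,"tx": 0.37,"ty": -0.37,"tz": 0,"hand": 1},
    {"wx": 0,"wy": 0,"wz": 0,"tx": 0.37,"ty": -0.37,"tz": 0,"hand": 1},
  ],
)

```text
time_s: 7.48
eef_pos: [0.4586, -0.1386, 0.1675]
ee_rot: [0.855, 0.518, -0.0, -0.0]
contact_force: [0.3, -0.7, -1.3]
finger_gap: 0.0604
grip_force: 30.0
```

Call:
move_arm(
  moves=[
    {"wx": 0,"wy": 0,"wz": 0,"tx": 0,"ty": 0,"tz": 0.4,"hand": 1},
    {"wx": 0,"wy": 0,"wz": 0,"tx": 0,"ty": 0,"tz": 0.4,"hand": 1},
    {"wx": 0,"wy": 0,"wz": 0,"tx": 0,"ty": 0,"tz": 0.4,"hand": 1},
    {"wx": 0,"wy": 0,"wz": 0,"tx": 0,"ty": 0,"tz": 0.4,"hand": 1},
    {"wx": 0,"wy": 0,"wz": 0,"tx": 0,"ty": 0,"tz": 0.2,"hand": 1},
  ],
)

```text
time_s: 8.1
eef_pos: [0.4583, -0.1393, 0.0586]
ee_rot: [0.855, 0.519, -0.001, -0.001]
contact_force: [0.0, 0.1, -2.0]
finger_gap: 0.0603
grip_force: 30.0
```

Call:
move_arm(
  moves=[
    {"wx": 0,"wy": 0,"wz": 0,"tx": 0,"ty": 0,"tz": 0,"hand": 1},
    {"wx": 0,"wy": 0,"wz": 0,"tx": 0,"ty": 0,"tz": 0,"hand": 1},
  ],
)

```text
time_s: 8.35
eef_pos: [0.4599, -0.14, 0.0606]
ee_rot: [0.855, 0.519, 0.0, 0.0]
contact_force: [-0.1, 0.3, -1.5]
finger_gap: 0.0606
grip_force: 30.0
```

Call:
move_arm(
  moves=[
    {"wx": 0,"wy": 0,"wz": 0,"tx": 0,"ty": 0,"tz": 0.13,"hand": 1},
    {"wx": 0,"wy": 0,"wz": 0,"tx": 0,"ty": 0,"tz": 0.03,"hand": 1},
    {"wx": 0,"wy": 0,"wz": 0,"tx": 0,"ty": 0,"tz": 0,"hand": 1},
  ],
)

```text
time_s: 8.72
eef_pos: [0.4593, -0.1397, 0.0504]
ee_rot: [0.855, 0.519, -0.0, -0.0]
contact_force: [0.1, 0.2, -0.7]
finger_gap: 0.0603
grip_force: 30.0
```

Call:
move_arm(
  moves=[
    {"wx": 0,"wy": 0,"wz": 0,"tx": 0,"ty": 0,"tz": 0.02,"hand": 1},
    {"wx": 0,"wy": 0,"wz": 0,"tx": 0,"ty": 0,"tz": 0,"hand": 1},
  ],
)

```text
time_s: 8.98
eef_pos: [0.4595, -0.1398, 0.0497]
ee_rot: [0.855, 0.519, 0.0, 0.0]
contact_force: [-0.8, 0.0, 4.2]
finger_gap: 0.0608
grip_force: 30.0
```

```bash
python3 - <<'E'
from h import *
s=sense();print(s['eef_pos'],s['contact_force'])
im,P,K,T=cloud('wrist');np.savez('w3',im=im,P=P,K=K,T=T)
Q=P[(np.hypot(P[:,:,0]-s['eef_pos'][0],P[:,:,1]-s['eef_pos'][1])<.031)&(P[:,:,2]<.11)]
print(np.histogram(Q[:,2],bins=np.arange(0,.11,.003))[0], np.percentile(Q[:,2],99))
E
```

```text
[ 0.4595 -0.1398  0.0497] [-0.8353  0.0061  4.1837]
[ 228  345  708  159  132  164  169  180  187  194  215  215  233  246
  268  268  346  384  360  385  403  423  447  494  544 1552   48   51
   52   56   67   66   68   65   62   52] 0.10372770867681223
```

It is in contact, with 4 N up and the rim at 75 mm. I'll release and go up.

Call:
move_arm(
  moves=[
    {"wx": 0,"wy": 0,"wz": 0,"tx": 0,"ty": 0,"tz": 0,"hand": 0.2},
    {"wx": 0,"wy": 0,"wz": 0,"tx": 0,"ty": 0,"tz": 0,"hand": 0},
    {"wx": 0,"wy": 0,"wz": 0,"tx": 0,"ty": 0,"tz": 0,"hand": 0},
    {"wx": 0,"wy": 0,"wz": 0,"tx": 0,"ty": 0,"tz": 0,"hand": 0},
  ],
)

```text
time_s: 9.52
eef_pos: [0.4594, -0.1397, 0.0492]
ee_rot: [0.855, 0.519, -0.0, -0.0]
contact_force: [-0.5, -0.7, -0.4]
finger_gap: 0.0881
grip_force: 0.0
```

Call:
move_arm(
  moves=[
    {"wx": 0,"wy": 0,"wz": 0,"tx": 0,"ty": 0,"tz": -0.3,"hand": 0},
    {"wx": 0,"wy": 0,"wz": 0,"tx": 0,"ty": 0,"tz": -0.6,"hand": 0},
    {"wx": 0,"wy": 0,"wz": 0,"tx": 0,"ty": 0,"tz": -0.8,"hand": 0},
    {"wx": 0,"wy": 0,"wz": -0.02,"tx": 0,"ty": 0,"tz": 0,"hand": 0},
    {"wx": 0,"wy": 0,"wz": -0.025,"tx": 0,"ty": 0,"tz": 0,"hand": 0},
  ],
)

```text
time_s: 10.15
eef_pos: [0.4598, -0.1399, 0.1521]
ee_rot: [0.772, 0.636, 0.0, 0.001]
contact_force: [-1.5, 0.9, 0.1]
finger_gap: 0.0874
grip_force: 0.0
```

Call:
move_arm(
  moves=[
    {"wx": 0,"wy": 0,"wz": -0.025,"tx": 0,"ty": 0,"tz": 0,"hand": 0},
    {"wx": 0,"wy": 0,"wz": -0.025,"tx": 0,"ty": 0,"tz": 0,"hand": 0},
    {"wx": 0,"wy": 0,"wz": -0.025,"tx": 0,"ty": 0,"tz": 0,"hand": 0},
    {"wx": 0,"wy": 0,"wz": -0.025,"tx": 0,"ty": 0,"tz": 0,"hand": 0},
    {"wx": 0,"wy": 0,"wz": -0.025,"tx": 0,"ty": 0,"tz": 0,"hand": 0},
  ],
)

```text
time_s: 10.78
eef_pos: [0.4593, -0.1397, 0.1512]
ee_rot: [0.47, 0.883, -0.0, -0.0]
contact_force: [0.7, 0.5, -0.2]
finger_gap: 0.0876
grip_force: 0.0
```

Call:
move_arm(
  moves=[
    {"wx": 0,"wy": 0,"wz": -0.025,"tx": 0,"ty": 0,"tz": 0,"hand": 0},
    {"wx": 0,"wy": 0,"wz": -0.025,"tx": 0,"ty": 0,"tz": 0,"hand": 0},
    {"wx": 0,"wy": 0,"wz": -0.025,"tx": 0.4,"ty": 0,"tz": 0,"hand": 0},
    {"wx": 0,"wy": 0,"wz": 0,"tx": 0,"ty": 0,"tz": 0,"hand": 0},
    {"wx": 0,"wy": 0,"wz": 0,"tx": 0,"ty": 0,"tz": 0,"hand": 0},
  ],
)

```text
time_s: 11.4
eef_pos: [0.4413, -0.1253, 0.1515]
ee_rot: [0.255, 0.967, -0.0, 0.001]
contact_force: [0.2, -0.1, -0.1]
finger_gap: 0.0881
grip_force: 0.0
```

```bash
python3 - <<'E'
from h import *
s=sense();print(s['eef_pos'],yaw(s),s['contact_force'],s['qpos'])
im,P,K,T=cloud('wrist');save('w4',im);np.savez('w4',im=im,P=P,K=K,T=T)
E
```

```text
[ 0.4413 -0.1253  0.1515] 60.50391930590872 [ 0.1626 -0.1063 -0.1119] [-0.4271  0.2428  1.8928 -0.0002  1.0048 -1.483 ]
```

View pics/w4.png

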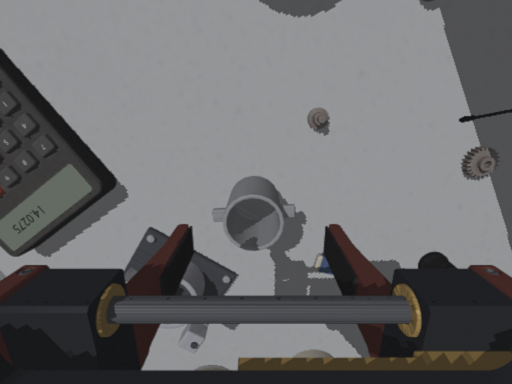

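The wrist view shows the cup upright with its mouth at (253,222) and its ears at (222,214) and (288,210), almost along the tool's closing axis. I'll measure from the cloud and by casting rays onto the ear-top plane.

```bash
python3 - <<'E'
from h import *
d=np.load('w4.npz');P=d['P'];m=np.zeros((384,512),bool);m[160:260,200:310]=1
Q=rect(P,m,.071,.080);c,r=cv2.minEnclosingCircle((Q[:,:2]*1000).astype(np.float32));c=np.array(c)/1000
print('rim',c,r,np.median(Q[:,2]),len(Q))
E=rect(P,m,.044,.053);k=np.hypot(*(E[:,:2]-c).T);E=E[(k>.034)&(k<.047)]
v=E[:,:2]-c;t=v@[np.cos(np.radians(62)),np.sin(np.radians(62))]
A,B=E[t>.03].mean(0),E[t<-.03].mean(0);print(A,B,(A+B)/2,np.degrees(np.arctan2(*(A-B)[1::-1])),(t>.03).sum(),(t<-.03).sum())
for u,v in((222,214),(288,210)):print(ray(d['K'],d['T'],u,v,.05))
plan([c[0],c[1],.11],np.degrees(np.arctan2(*(A-B)[1::-1])),2)
E
```

```text
rim [ 0.459  -0.1404] 30.075490951538086 0.07565278082065366 853
[ 0.475  -0.1056  0.0504] [ 0.4409 -0.1749  0.0505] [ 0.4579 -0.1402  0.0504] 63.78196325718473 128 126
[ 0.4432 -0.1703  0.05  ]
[ 0.4736 -0.1072  0.05  ]
from [ 0.4415 -0.1254  0.1515] 60.52752976736832 tilt [ 0.0012 -0.0007 -1.    ] F [-1.0554  0.0266  0.3544]
{"wz":-0.0045,"tx":-0.188,"ty":-0.038,"tz":0.346}
{"wz":-0.0045,"tx":-0.187,"ty":-0.043,"tz":0.346}
```

Call:
move_arm(
  moves=[
    {"wx": 0,"wy": 0,"wz": -0.004,"tx": -0.19,"ty": -0.04,"tz": 0.3,"hand": 0},
    {"wx": 0,"wy": 0,"wz": -0.004,"tx": -0.19,"ty": -0.04,"tz": 0.3,"hand": 0},
    {"wx": 0,"wy": 0,"wz": 0,"tx": 0,"ty": 0,"tz": 0,"hand": 0},
    {"wx": 0,"wy": 0,"wz": 0,"tx": 0,"ty": 0,"tz": 0,"hand": 0},
  ],
)

```text
time_s: 11.95
eef_pos: [0.4584, -0.14, 0.1155]
ee_rot: [0.229, 0.973, -0.0, -0.0]
contact_force: [-0.1, 0.1, -0.3]
finger_gap: 0.0875
grip_force: 0.0
```

```bash
python3 -c "
from h import *
plan([.459,-.1402,.0545],63.3,3)"
```

```text
from [ 0.4584 -0.14    0.1155] 63.470012475289835 tilt [-0.0002 -0.     -1.    ] F [-0.1126  0.0626 -0.3295]
{"wz":0.0002,"tx":-0,"ty":0,"tz":0.34}
{"wz":0.0002,"tx":-0.01,"ty":0,"tz":0.34}
{"wz":0.0002,"tx":-0,"ty":0,"tz":0.34}
```

Call:
move_arm(
  moves=[
    {"wx": 0,"wy": 0,"wz": 0,"tx": 0,"ty": 0,"tz": 0.4,"hand": 0},
    {"wx": 0,"wy": 0,"wz": 0,"tx": 0,"ty": 0,"tz": 0.4,"hand": 0},
    {"wx": 0,"wy": 0,"wz": 0,"tx": 0,"ty": 0,"tz": 0.15,"hand": 0},
    {"wx": 0,"wy": 0,"wz": 0,"tx": 0,"ty": 0,"tz": 0.05,"hand": 0},
    {"wx": 0,"wy": 0,"wz": 0,"tx": 0,"ty": 0,"tz": 0,"hand": 0},
  ],
)

```text
time_s: 12.58
eef_pos: [0.4587, -0.1401, 0.0558]
ee_rot: [0.229, 0.973, -0.0, 0.0]
contact_force: [0.3, 0.2, 0.0]
finger_gap: 0.0877
grip_force: 0.0
```

Call:
move_arm(
  moves=[
    {"wx": 0,"wy": 0,"wz": 0,"tx": 0,"ty": 0,"tz": 0,"hand": 0},
  ],
)

```text
time_s: 12.7
eef_pos: [0.4588, -0.1402, 0.056]
ee_rot: [0.229, 0.973, -0.0, 0.001]
contact_force: [-0.1, -0.9, -0.6]
finger_gap: 0.0877
grip_force: 0.0
```

Call:
move_arm(
  moves=[
    {"wx": 0,"wy": 0,"wz": 0,"tx": 0,"ty": 0,"tz": 0.03,"hand": 0.2},
    {"wx": 0,"wy": 0,"wz": 0,"tx": 0,"ty": 0,"tz": 0,"hand": 0.25},
    {"wx": 0,"wy": 0,"wz": 0,"tx": 0,"ty": 0,"tz": 0,"hand": 0.5},
    {"wx": 0,"wy": 0,"wz": 0,"tx": 0,"ty": 0,"tz": 0,"hand": 1},
    {"wx": 0,"wy": 0,"wz": 0,"tx": 0,"ty": 0,"tz": 0,"hand": 1},
  ],
)

```text
time_s: 13.32
eef_pos: [0.4583, -0.14, 0.0535]
ee_rot: [0.229, 0.973, -0.0, -0.0]
contact_force: [-1.6, -0.9, 1.1]
finger_gap: 0.0584
grip_force: 30.0
```

Call:
move_arm(
  moves=[
    {"wx": 0,"wy": 0,"wz": 0,"tx": 0,"ty": 0,"tz": -0.2,"hand": 1},
    {"wx": 0,"wy": 0,"wz": 0,"tx": 0,"ty": 0,"tz": -0.5,"hand": 1},
    {"wx": 0,"wy": 0,"wz": 0,"tx": 0,"ty": 0,"tz": -0.7,"hand": 1},
    {"wx": 0,"wy": 0,"wz": 0,"tx": 0,"ty": 0,"tz": -0.7,"hand": 1},
    {"wx": 0,"wy": 0,"wz": 0,"tx": 0,"ty": 0,"tz": -0.7,"hand": 1},
  ],
)

```text
time_s: 13.95
eef_pos: [0.4579, -0.1397, 0.2235]
ee_rot: [0.229, 0.973, -0.0, 0.0]
contact_force: [1.4, -1.1, -1.5]
finger_gap: 0.0584
grip_force: 30.0
```

```bash
python3 - <<'E'
from h import *
s=sense();print(s['finger_gap'],s['grip_force'])
plan([.50,.1,.235],59,5)
plan([.605,.31,.235],54.5,5,start=([.50,.1,.235],59))
E
```

```text
0.05840213210179136 29.996366540144663
from [ 0.4579 -0.1397  0.2235] 63.545897091233435 tilt [ 0.0001 -0.0001 -1.    ] F [ 1.3611 -1.1329 -1.4969]
{"wz":0.0025,"tx":0.23,"ty":0.78,"tz":-0.04}
{"wz":0.0025,"tx":0.24,"ty":0.77,"tz":-0.04}
{"wz":0.0025,"tx":0.26,"ty":0.77,"tz":-0.04}
{"wz":0.0025,"tx":0.26,"ty":0.77,"tz":-0.03}
{"wz":0.0025,"tx":0.28,"ty":0.76,"tz":-0.04}
from [0.5   0.1   0.235] 59 tilt [ 0.0001 -0.0001 -1.    ] F [ 1.3611 -1.1329 -1.4969]
{"wz":0.0025,"tx":0.06,"ty":0.78,"tz":-0}
{"wz":0.0025,"tx":0.07,"ty":0.78,"tz":-0}
{"wz":0.0025,"tx":0.09,"ty":0.78,"tz":-0}
{"wz":0.0025,"tx":0.1,"ty":0.77,"tz":-0}
{"wz":0.0025,"tx":0.1,"ty":0.78,"tz":-0}
```

Call:
move_arm(
  moves=[
    {"wx": 0,"wy": 0,"wz": 0.0025,"tx": 0.23,"ty": 0.78,"tz": -0.04,"hand": 1},
    {"wx": 0,"wy": 0,"wz": 0.0025,"tx": 0.24,"ty": 0.77,"tz": -0.04,"hand": 1},
    {"wx": 0,"wy": 0,"wz": 0.0025,"tx": 0.26,"ty": 0.77,"tz": -0.04,"hand": 1},
    {"wx": 0,"wy": 0,"wz": 0.0025,"tx": 0.26,"ty": 0.77,"tz": -0.03,"hand": 1},
    {"wx": 0,"wy": 0,"wz": 0.0025,"tx": 0.28,"ty": 0.76,"tz": -0.04,"hand": 1},
  ],
)

```text
time_s: 14.58
eef_pos: [0.5003, 0.1013, 0.2336]
ee_rot: [0.267, 0.964, 0.0, 0.0]
contact_force: [0.3, 0.5, -1.7]
finger_gap: 0.0581
grip_force: 30.0
```

Call:
move_arm(
  moves=[
    {"wx": 0,"wy": 0,"wz": 0.0025,"tx": 0.06,"ty": 0.78,"tz": 0,"hand": 1},
    {"wx": 0,"wy": 0,"wz": 0.0025,"tx": 0.07,"ty": 0.78,"tz": 0,"hand": 1},
    {"wx": 0,"wy": 0,"wz": 0.0025,"tx": 0.09,"ty": 0.78,"tz": 0,"hand": 1},
    {"wx": 0,"wy": 0,"wz": 0.0025,"tx": 0.1,"ty": 0.77,"tz": 0,"hand": 1},
    {"wx": 0,"wy": 0,"wz": 0.0025,"tx": 0.1,"ty": 0.78,"tz": 0,"hand": 1},
  ],
)

```text
time_s: 15.2
eef_pos: [0.6057, 0.311, 0.2333]
ee_rot: [0.305, 0.952, -0.0, -0.0]
contact_force: [0.3, -0.1, -1.2]
finger_gap: 0.0582
grip_force: 30.0
```

Call:
move_arm(
  moves=[
    {"wx": 0,"wy": 0,"wz": 0,"tx": 0,"ty": 0,"tz": 0,"hand": 1},
    {"wx": 0,"wy": 0,"wz": 0,"tx": 0,"ty": 0,"tz": 0,"hand": 1},
  ],
)

```text
time_s: 15.45
eef_pos: [0.6048, 0.3091, 0.2327]
ee_rot: [0.304, 0.953, -0.001, -0.0]
contact_force: [-0.3, -0.0, -1.8]
finger_gap: 0.0585
grip_force: 30.0
```

```bash
python3 - <<'E'
from h import *
s=sense();print(s['eef_pos'],yaw(s),s['contact_force'],s['qpos'],s['finger_gap'])
for n,k in(('wrist','w5'),('side','side5'),('top','top5')):
    im,P,K,T=cloud(n);save(k,im);np.savez(k,im=im,P=P,K=K,T=T)
E
```

```text
[0.6048 0.3091 0.2327] 54.58143949942396 [-0.3298 -0.0166 -1.8379] [ 0.3711  0.4662  1.31   -0.0005  1.367  -0.5814] 0.058471400202266155
```

View pics/w5.png

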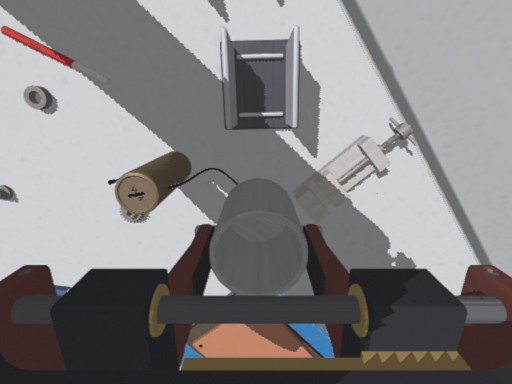

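The wrist view shows the stand at (260,80). Its walls run along image vertical, at u of about 230 and 295, and its lips are at (260,57) and (262,115). So the bay axis lies along tool x (about 145°) and the gripper must turn 90°. Now to measure the bay.

```bash
python3 - <<'E'
from h import *
for n,win in(('w5',(205,315,15,140)),('top5',(120,200,130,210)),('top',(120,200,130,210)),('side5',(180,240,135,200))):
    d=np.load(n+'.npz');P=d['P'];m=np.zeros((384,512),bool);m[win[2]:win[3],win[0]:win[1]]=1
    Q=rect(P,m,.084,.096)
    Q=Q[np.hypot(Q[:,0]-.514,Q[:,1]-.376)<.09]
    if len(Q)<20: print(n,len(Q));continue
    r=cv2.minAreaRect((Q[:,:2]*1000).astype(np.float32));print(n,'tops',len(Q),np.median(Q[:,2]),r)
    c=np.array(r[0])/1000
    for a in(144.5,):
        u=np.array([np.cos(np.radians(a)),np.sin(np.radians(a))]);w=np.array([-u[1],u[0]])
        t=(Q[:,:2]-c)@w
        W=[Q[t>.02],Q[t<-.02]]
        for q in W:
            if len(q)>10:
                l=cv2.fitLine((q[:,:2]*1000).astype(np.float32),cv2.DIST_HUBER,0,.01,.01).ravel();print('  wall',q.mean(0),np.degrees(np.arctan2(l[1],l[0])),'t',np.percentile((q[:,:2]-c)@w,[2,98]),'s',np.percentile((q[:,:2]-c)@u,[1,99]),len(q))
        S=rect(P,m,.004,.011);S=S[np.hypot(*(S[:,:2]-c).T)<.075];S2=(S[:,:2]-c);k=abs(S2@w)<.03;print('  floor s',np.percentile(S2[k]@u,[.5,99.5]),np.median(S[k][:,2]),k.sum())
        L=rect(P,m,.0115,.018);L2=L[:,:2]-c;k=(abs(L2@w)<.03)&(abs(L2@u)<.05);s=L2[k]@u
        for q in(s[s>0],s[s<0]): print('  lip',np.median(q) if len(q) else None,len(q))
E
```

```text
w5 tops 1252 0.09072964697998512 ((515.3203125, 376.1785888671875), (79.29971313476562, 99.00257110595703), 56.07561111450195)
  wall [0.4928 0.3477 0.0905] -33.96617 t [0.0328 0.0399] s [-0.0492  0.0473] 620
  wall [0.5332 0.4075 0.0904] -34.1883 t [-0.0396 -0.0325] s [-0.047   0.0491] 632
  floor s [-0.0548  0.0554] 0.009135034497758848 3558
  lip 0.03563061227598874 212
  lip -0.03570150959760228 169
top5 1
top tops 185 0.08998967755971865 ((514.6817626953125, 375.5753479003906), (79.96234893798828, 98.33099365234375), 55.886688232421875)
  wall [0.495  0.3443 0.0899] -33.901794 t [0.0333 0.0399] s [-0.0495  0.0473] 88
  wall [0.5352 0.4049 0.0897] -34.413425 t [-0.0401 -0.0329] s [-0.0477  0.0494] 97
  floor s [-0.0638  0.0692] 0.008365470603359015 404
  lip 0.03434771934654811 44
  lip -0.03489336495286497 47
side5 tops 135 0.08771613463703765 ((514.9061279296875, 373.635986328125), (86.12730407714844, 98.31706237792969), 56.796085357666016)
  wall [0.4938 0.342  0.0878] -32.933598 t [0.032  0.0429] s [-0.0495  0.047 ] 71
  wall [0.5336 0.4038 0.0875] -32.63067 t [-0.0418 -0.0289] s [-0.047   0.0487] 64
  floor s [-0.0561  0.0567] 0.008637270519806561 23
  lip 0.04846012140626836 1
  lip -0.039695729655769944 1
```

```bash
cat > inhand.py <<'E'
from h import *
def inhand(P,s):
    Ti=np.linalg.inv(toolT(s));L=P@Ti[:3,:3].T+Ti[:3,3]
    k=(np.hypot(L[:,:,0],L[:,:,1])<.040)&(abs(L[:,:,2]+.0215)<.004)&(abs(L[:,:,1])<.029)
    Q=L[k];c,r=cv2.minEnclosingCircle((Q[:,:2]*1000).astype(np.float32));print('in hand',c,r,len(Q),Q[:,2].min(),np.percentile(Q[:,0],[1,99]))
E
python3 - <<'E'
from inhand import *
d=np.load('w5.npz');s=sense();inhand(d['P'],s)
plan([.515,.3758,.21],-34.1,10)
E
```

```text
in hand (-0.48123636841773987, -0.09822331368923187) 30.739553451538086 2246 -0.025446079740608946 [-0.0274  0.0291]
from [0.605  0.3083 0.2331] 54.493579564364246 tilt [-0.0007 -0.0006 -1.    ] F [ 0.0109 -0.0651 -1.6017]
{"wz":0.0246,"tx":0.19,"ty":0,"tz":0.04}
{"wz":0.0246,"tx":0.18,"ty":-0.02,"tz":0.04}
{"wz":0.0246,"tx":0.18,"ty":-0.05,"tz":0.04}
{"wz":0.0246,"tx":0.17,"ty":-0.08,"tz":0.03}
{"wz":0.0246,"tx":0.16,"ty":-0.11,"tz":0.04}
{"wz":0.0246,"tx":0.13,"ty":-0.13,"tz":0.04}
{"wz":0.0246,"tx":0.12,"ty":-0.14,"tz":0.04}
{"wz":0.0246,"tx":0.09,"ty":-0.17,"tz":0.04}
{"wz":0.0246,"tx":0.07,"ty":-0.17,"tz":0.04}
{"wz":0.0246,"tx":0.04,"ty":-0.19,"tz":0.03}
```

```bash
python3 - <<'E'
from h import *
d=np.load('top.npz');P=d['P']
for v in(120,150,170,200): print(v,[tuple(np.round(P[v,u],3)) for u in(60,80,100,112,120,126)])
d=np.load('w5.npz');P=d['P']
for v,u in((60,400),(100,420),(40,380),(60,440),(60,500),(150,480)): print(P[v,u])
E
```

```text
120 [(np.float64(0.634), np.float64(0.632), np.float64(0.109)), (np.float64(0.642), np.float64(0.588), np.float64(0.084)), (np.float64(0.651), np.float64(0.543), np.float64(0.056)), (np.float64(0.658), np.float64(0.519), np.float64(0.03)), (np.float64(0.66), np.float64(0.497), np.float64(0.024)), (np.float64(0.668), np.float64(0.489), np.float64(-0.002))]
150 [(np.float64(0.551), np.float64(0.628), np.float64(0.106)), (np.float64(0.557), np.float64(0.586), np.float64(0.078)), (np.float64(0.563), np.float64(0.54), np.float64(0.053)), (np.float64(0.568), np.float64(0.515), np.float64(0.028)), (np.float64(0.574), np.float64(0.501), np.float64(0.001)), (np.float64(0.574), np.float64(0.483), np.float64(0.0))]
170 [(np.float64(0.495), np.float64(0.623), np.float64(0.107)), (np.float64(0.5), np.float64(0.583), np.float64(0.078)), (np.float64(0.505), np.float64(0.539), np.float64(0.047)), (np.float64(0.51), np.float64(0.517), np.float64(0.015)), (np.float64(0.513), np.float64(0.498), np.float64(0.001)), (np.float64(0.513), np.float64(0.48), np.float64(0.0))]
200 [(np.float64(0.415), np.float64(0.648), np.float64(0.05)), (np.float64(0.419), np.float64(0.613), np.float64(0.002)), (np.float64(0.418), np.float64(0.534), np.float64(0.047)), (np.float64(0.421), np.float64(0.515), np.float64(0.007)), (np.float64(0.422), np.float64(0.493), np.float64(0.002)), (np.float64(0.422), np.float64(0.475), np.float64(0.001))]
[0.59   0.5274 0.0417]
[0.6454 0.5274 0.0418]
[0.5574 0.5204 0.0362]
[0.6137 0.556  0.0592]
[0.6446 0.5928 0.0841]
[0.7387 0.5554 0.0579]
```

The neighbouring panel is only a low slope, at most 0.11 m high beyond y of 0.5, so it is clear. I'll turn and go over the bay.

Call:
move_arm(
  moves=[
    {"wx": 0,"wy": 0,"wz": 0.0246,"tx": 0.19,"ty": 0,"tz": 0.04,"hand": 1},
    {"wx": 0,"wy": 0,"wz": 0.0246,"tx": 0.18,"ty": -0.02,"tz": 0.04,"hand": 1},
    {"wx": 0,"wy": 0,"wz": 0.0246,"tx": 0.18,"ty": -0.05,"tz": 0.04,"hand": 1},
    {"wx": 0,"wy": 0,"wz": 0.0246,"tx": 0.17,"ty": -0.08,"tz": 0.03,"hand": 1},
    {"wx": 0,"wy": 0,"wz": 0.0246,"tx": 0.16,"ty": -0.11,"tz": 0.04,"hand": 1},
  ],
)

```text
time_s: 16.23
eef_pos: [0.56, 0.3425, 0.2218]
ee_rot: [0.643, 0.766, -0.0, 0.0]
contact_force: [0.1, -0.1, -1.1]
finger_gap: 0.0578
grip_force: 30.0
```

Call:
move_arm(
  moves=[
    {"wx": 0,"wy": 0,"wz": 0.0246,"tx": 0.13,"ty": -0.13,"tz": 0.04,"hand": 1},
    {"wx": 0,"wy": 0,"wz": 0.0246,"tx": 0.12,"ty": -0.14,"tz": 0.04,"hand": 1},
    {"wx": 0,"wy": 0,"wz": 0.0246,"tx": 0.09,"ty": -0.17,"tz": 0.04,"hand": 1},
    {"wx": 0,"wy": 0,"wz": 0.0246,"tx": 0.07,"ty": -0.17,"tz": 0.04,"hand": 1},
    {"wx": 0,"wy": 0,"wz": 0.0246,"tx": 0.04,"ty": -0.19,"tz": 0.03,"hand": 1},
  ],
)

```text
time_s: 16.85
eef_pos: [0.5151, 0.3763, 0.2104]
ee_rot: [0.884, 0.467, -0.0, 0.0]
contact_force: [-0.4, -0.3, -1.6]
finger_gap: 0.0583
grip_force: 30.0
```

Call:
move_arm(
  moves=[
    {"wx": 0,"wy": 0,"wz": 0,"tx": 0,"ty": 0,"tz": 0,"hand": 1},
    {"wx": 0,"wy": 0,"wz": 0,"tx": 0,"ty": 0,"tz": 0,"hand": 1},
    {"wx": 0,"wy": 0,"wz": 0,"tx": 0,"ty": 0,"tz": 0,"hand": 1},
  ],
)

```text
time_s: 17.23
eef_pos: [0.516, 0.3768, 0.2103]
ee_rot: [0.883, 0.47, 0.0, 0.0]
contact_force: [-0.2, 0.3, -2.7]
finger_gap: 0.0583
grip_force: 30.0
```

```bash
python3 - <<'E'
from inhand import *
s=sense();im,P,K,T=cloud('wrist');save('w6',im);np.savez('w6',im=im,P=P,K=K,T=T);inhand(P,s)
print(s['qpos'])
Q=P[(P[:,:,2]>.084)&(P[:,:,2]<.096)];c=np.array([.515,.3758]);Q=Q[np.hypot(*(Q[:,:2]-c).T)<.08]
r=cv2.minAreaRect((Q[:,:2]*1000).astype(np.float32));print(r,len(Q))
u=np.array([np.cos(np.radians(-34.1)),np.sin(np.radians(-34.1))]);w=np.array([-u[1],u[0]])
for q in(Q[(Q[:,:2]-c)@w>.02],Q[(Q[:,:2]-c)@w<-.02]):print(len(q),np.percentile((q[:,:2]-c)@w,[2,98]),np.percentile((q[:,:2]-c)@u,[1,99]))
plan([.515,.3758,.16],-34.1,2)
E
```

```text
in hand (-0.5504099130630493, -0.3374004065990448) 30.578933715820312 2319 -0.025248607874826606 [-0.0276  0.0289]
[ 0.5228  0.4247  1.4366 -0.0003  1.28    1.1155]
((515.5991821289062, 376.701171875), (77.838134765625, 99.13103485107422), 56.498779296875) 624
586 [0.0334 0.0395] [-0.0485  0.0482]
38 [-0.0382 -0.0334] [-0.049   0.0497]
from [0.516  0.3769 0.2102] -33.978922457819735 tilt [ 0.0002 -0.0001 -1.    ] F [ 0.9569 -0.02   -1.6878]
{"wz":0.0002,"tx":-0.012,"ty":-0.002,"tz":0.418}
{"wz":0.0002,"tx":-0.012,"ty":-0.002,"tz":0.418}
```

View pics/w6.png

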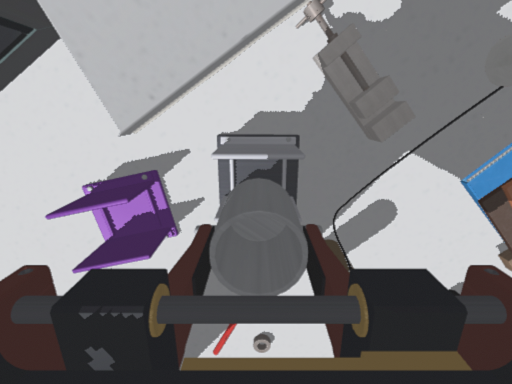

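The wrist view shows the far wall at (260,150) parallel to the closing axis, with the cup centred in the fingers at (258,250). The cup and bay centres agree within 1 mm, so I'll descend in stages and watch the force.

Call:
move_arm(
  moves=[
    {"wx": 0,"wy": 0,"wz": 0,"tx": -0.015,"ty": 0,"tz": 0.4,"hand": 1},
    {"wx": 0,"wy": 0,"wz": 0,"tx": 0,"ty": 0,"tz": 0.4,"hand": 1},
    {"wx": 0,"wy": 0,"wz": 0,"tx": 0,"ty": 0,"tz": 0,"hand": 1},
    {"wx": 0,"wy": 0,"wz": 0,"tx": 0,"ty": 0,"tz": 0,"hand": 1},
  ],
)

```text
time_s: 17.77
eef_pos: [0.5156, 0.3767, 0.1628]
ee_rot: [0.883, 0.469, 0.0, 0.0]
contact_force: [-0.6, -0.0, -0.9]
finger_gap: 0.0584
grip_force: 30.0
```

```bash
python3 - <<'E'
from inhand import *
s=sense();im,P,K,T=cloud('wrist');inhand(P,s)
Q=P[(P[:,:,2]>.084)&(P[:,:,2]<.096)];c=np.array([.515,.3758]);Q=Q[np.hypot(*(Q[:,:2]-c).T)<.08]
u=np.array([np.cos(np.radians(-34.1)),np.sin(np.radians(-34.1))]);w=np.array([-u[1],u[0]])
q=Q[(Q[:,:2]-c)@w>.02];print(len(q),np.percentile((q[:,:2]-c)@w,[2,98]),np.percentile((q[:,:2]-c)@u,[1,99]))
plan([.5153,.3762,.12],-34.1,2)
E
```

```text
in hand (-0.8178009986877441, -0.22435209155082703) 30.70892333984375 2317 -0.02543199209281713 [-0.0275  0.0289]
877 [0.0336 0.0396] [-0.048   0.0479]
from [0.5159 0.3769 0.1632] -34.005635781925626 tilt [ 0.0015  0.0008 -1.    ] F [-0.4814 -0.1236 -1.1826]
{"wz":0.0001,"tx":-0.008,"ty":-0.001,"tz":0.36}
{"wz":0.0001,"tx":-0.007,"ty":-0,"tz":0.359}
```

Call:
move_arm(
  moves=[
    {"wx": 0,"wy": 0,"wz": 0,"tx": -0.01,"ty": 0,"tz": 0.2,"hand": 1},
    {"wx": 0,"wy": 0,"wz": 0,"tx": 0,"ty": 0,"tz": 0.25,"hand": 1},
    {"wx": 0,"wy": 0,"wz": 0,"tx": 0,"ty": 0,"tz": 0.25,"hand": 1},
    {"wx": 0,"wy": 0,"wz": 0,"tx": 0,"ty": 0,"tz": 0,"hand": 1},
  ],
)

```text
time_s: 18.32
eef_pos: [0.5133, 0.3752, 0.1179]
ee_rot: [0.883, 0.469, -0.002, 0.0]
contact_force: [0.1, -0.1, -2.0]
finger_gap: 0.0581
grip_force: 30.0
```

Call:
move_arm(
  moves=[
    {"wx": 0,"wy": 0,"wz": 0,"tx": 0,"ty": 0,"tz": 0,"hand": 1},
    {"wx": 0,"wy": 0,"wz": 0,"tx": 0,"ty": 0,"tz": 0.2,"hand": 1},
    {"wx": 0,"wy": 0,"wz": 0,"tx": 0,"ty": 0,"tz": 0.2,"hand": 1},
    {"wx": 0,"wy": 0,"wz": 0,"tx": 0,"ty": 0,"tz": 0.2,"hand": 1},
    {"wx": 0,"wy": 0,"wz": 0,"tx": 0,"ty": 0,"tz": 0,"hand": 1},
  ],
)

```text
time_s: 18.95
eef_pos: [0.5136, 0.3754, 0.0824]
ee_rot: [0.883, 0.469, -0.001, 0.0]
contact_force: [-0.6, -0.2, -1.5]
finger_gap: 0.0587
grip_force: 30.0
```

```bash
python3 -c "
from h import *
plan([.5153,.3762,.0615],-34.1,1)"
```

```text
from [0.5136 0.3754 0.0824] -34.013209035369115 tilt [-0.0025 -0.0015 -1.    ] F [-0.5869 -0.1771 -1.4622]
{"wz":0.0002,"tx":0.026,"ty":0.016,"tz":0.349}
```

Call:
move_arm(
  moves=[
    {"wx": 0,"wy": 0,"wz": 0,"tx": 0.02,"ty": 0.015,"tz": 0.1,"hand": 1},
    {"wx": 0,"wy": 0,"wz": 0,"tx": 0,"ty": 0,"tz": 0.1,"hand": 1},
    {"wx": 0,"wy": 0,"wz": 0,"tx": 0,"ty": 0,"tz": 0.07,"hand": 1},
    {"wx": 0,"wy": 0,"wz": 0,"tx": 0,"ty": 0,"tz": 0,"hand": 1},
  ],
)

```text
time_s: 19.45
eef_pos: [0.5158, 0.3763, 0.0674]
ee_rot: [0.883, 0.469, -0.0, 0.0]
contact_force: [-0.4, 0.0, -1.1]
finger_gap: 0.0582
grip_force: 30.0
```

Call:
move_arm(
  moves=[
    {"wx": 0,"wy": 0,"wz": 0,"tx": 0,"ty": 0,"tz": 0.03,"hand": 1},
    {"wx": 0,"wy": 0,"wz": 0,"tx": 0,"ty": 0,"tz": 0,"hand": 1},
  ],
)

```text
time_s: 19.7
eef_pos: [0.5161, 0.3765, 0.0661]
ee_rot: [0.883, 0.469, -0.0, 0.0]
contact_force: [0.5, -0.2, -2.0]
finger_gap: 0.0587
grip_force: 30.0
```

Call:
move_arm(
  moves=[
    {"wx": 0,"wy": 0,"wz": 0,"tx": 0,"ty": 0,"tz": 0.03,"hand": 1},
    {"wx": 0,"wy": 0,"wz": 0,"tx": 0,"ty": 0,"tz": 0.02,"hand": 1},
    {"wx": 0,"wy": 0,"wz": 0,"tx": 0,"ty": 0,"tz": 0,"hand": 1},
  ],
)

```text
time_s: 20.08
eef_pos: [0.516, 0.3764, 0.0629]
ee_rot: [0.883, 0.469, -0.0, 0.0]
contact_force: [-0.8, 0.6, -2.2]
finger_gap: 0.0582
grip_force: 30.0
```

Call:
move_arm(
  moves=[
    {"wx": 0,"wy": 0,"wz": 0,"tx": 0,"ty": 0,"tz": 0.02,"hand": 1},
    {"wx": 0,"wy": 0,"wz": 0,"tx": 0,"ty": 0,"tz": 0,"hand": 1},
  ],
)

```text
time_s: 20.32
eef_pos: [0.516, 0.3765, 0.0617]
ee_rot: [0.883, 0.469, -0.0, 0.0]
contact_force: [-0.9, -0.7, -2.0]
finger_gap: 0.058
grip_force: 30.0
```

Call:
move_arm(
  moves=[
    {"wx": 0,"wy": 0,"wz": 0,"tx": 0,"ty": 0,"tz": 0.015,"hand": 1},
    {"wx": 0,"wy": 0,"wz": 0,"tx": 0,"ty": 0,"tz": 0,"hand": 1},
  ],
)

```text
time_s: 20.58
eef_pos: [0.5161, 0.3766, 0.0615]
ee_rot: [0.883, 0.469, 0.0, 0.0]
contact_force: [-1.5, -0.5, 5.1]
finger_gap: 0.0584
grip_force: 30.0
```

Call:
move_arm(
  moves=[
    {"wx": 0,"wy": 0,"wz": 0,"tx": 0,"ty": 0,"tz": 0.01,"hand": 1},
    {"wx": 0,"wy": 0,"wz": 0,"tx": 0,"ty": 0,"tz": 0,"hand": 1},
  ],
)

```text
time_s: 20.82
eef_pos: [0.5162, 0.3766, 0.0615]
ee_rot: [0.883, 0.469, 0.0, 0.0]
contact_force: [-2.2, -1.6, 9.1]
finger_gap: 0.0582
grip_force: 30.0
```

```bash
python3 - <<'E'
from h import *
s=sense();print(s['eef_pos'],s['contact_force'])
im,P,K,T=cloud('wrist')
Q=P[(np.hypot(P[:,:,0]-s['eef_pos'][0],P[:,:,1]-s['eef_pos'][1])<.031)&(P[:,:,2]>.07)&(P[:,:,2]<.1)]
h,b=np.histogram(Q[:,2],bins=np.arange(.07,.1,.001));print(dict(zip(b.round(3).tolist(),h.tolist())))
E
```

```text
[0.5162 0.3766 0.0615] [-2.1918 -1.6399  9.1351]
{0.07: 104, 0.071: 115, 0.072: 106, 0.073: 112, 0.074: 106, 0.075: 120, 0.076: 128, 0.077: 123, 0.078: 132, 0.079: 124, 0.08: 164, 0.081: 148, 0.082: 251, 0.083: 766, 0.084: 779, 0.085: 105, 0.086: 22, 0.087: 29, 0.088: 17, 0.089: 19, 0.09: 26, 0.091: 27, 0.092: 21, 0.093: 22, 0.094: 28, 0.095: 30, 0.096: 23, 0.097: 23, 0.098: 30}
```

The rim is at 83 to 84 mm (8 + 75 expected) with 9 N of floor contact, so the cup is seated. I'll release and rise.

Call:
move_arm(
  moves=[
    {"wx": 0,"wy": 0,"wz": 0,"tx": 0,"ty": 0,"tz": -0.01,"hand": 0.25},
    {"wx": 0,"wy": 0,"wz": 0,"tx": 0,"ty": 0,"tz": 0,"hand": 0},
    {"wx": 0,"wy": 0,"wz": 0,"tx": 0,"ty": 0,"tz": 0,"hand": 0},
    {"wx": 0,"wy": 0,"wz": 0,"tx": 0,"ty": 0,"tz": 0,"hand": 0},
  ],
)

```text
time_s: 21.38
eef_pos: [0.5161, 0.3765, 0.0607]
ee_rot: [0.883, 0.469, -0.0, 0.0]
contact_force: [0.1, 0.4, -1.0]
finger_gap: 0.0878
grip_force: 0.0
```

Call:
move_arm(
  moves=[
    {"wx": 0,"wy": 0,"wz": 0,"tx": 0,"ty": 0,"tz": -0.2,"hand": 0},
    {"wx": 0,"wy": 0,"wz": 0,"tx": 0,"ty": 0,"tz": -0.5,"hand": 0},
    {"wx": 0,"wy": 0,"wz": 0,"tx": 0,"ty": 0,"tz": -0.7,"hand": 0},
    {"wx": 0,"wy": 0,"wz": 0,"tx": -0.5,"ty": 0,"tz": -0.7,"hand": 0},
    {"wx": 0,"wy": 0,"wz": 0,"tx": -0.5,"ty": 0,"tz": -0.3,"hand": 0},
  ],
)

```text
time_s: 22.0
eef_pos: [0.4837, 0.3272, 0.2085]
ee_rot: [0.883, 0.47, 0.003, 0.0]
contact_force: [-0.2, 0.4, 0.2]
finger_gap: 0.0879
grip_force: 0.0
```

Call:
move_arm(
  moves=[
    {"wx": 0,"wy": 0,"wz": 0,"tx": 0,"ty": 0,"tz": 0,"hand": 0},
    {"wx": 0,"wy": 0,"wz": 0,"tx": 0,"ty": 0,"tz": 0,"hand": 0},
  ],
)

```text
time_s: 22.25
eef_pos: [0.4829, 0.3273, 0.205]
ee_rot: [0.883, 0.469, 0.0, -0.0]
contact_force: [0.7, -0.1, -1.1]
finger_gap: 0.0882
grip_force: 0.0
```

```bash
python3 - <<'E'
from h import *
s=sense();print(s['eef_pos'],s['contact_force'])
im,P,K,T=cloud('wrist');im2,_,_,_=cloud('top')
c=np.array([.515,.3758]);k=np.hypot(P[:,:,0]-c[0],P[:,:,1]-c[1])
Q=P[(k<.033)&(P[:,:,2]>.08)&(P[:,:,2]<.088)];print(len(Q),cv2.minEnclosingCircle((Q[:,:2]*1000).astype(np.float32)),np.median(Q[:,2]))
E=P[(k>.034)&(k<.047)&(P[:,:,2]>.052)&(P[:,:,2]<.062)];u=np.array([np.cos(np.radians(-34.1)),np.sin(np.radians(-34.1))]);t=(E[:,:2]-c)@u
for q in(E[t>.03],E[t<-.03]):print(len(q),q.mean(0) if len(q) else 0)
v,uu=np.where(k<.08);a=im[max(v.min(),0):v.max(),max(uu.min(),0):uu.max()]
save('fin',np.hstack([cv2.resize(a,(400,380)),cv2.resize(im2[95:275,100:300],(400,380))]))
E
```

```text
[0.4829 0.3273 0.205 ] [ 0.7103 -0.1059 -1.1298]
687 ((515.9091796875, 375.7755432128906), 29.831836700439453) 0.08391453903836565
118 [0.5468 0.3535 0.059 ]
99 [0.4831 0.3965 0.0591]
```

View pics/fin.png

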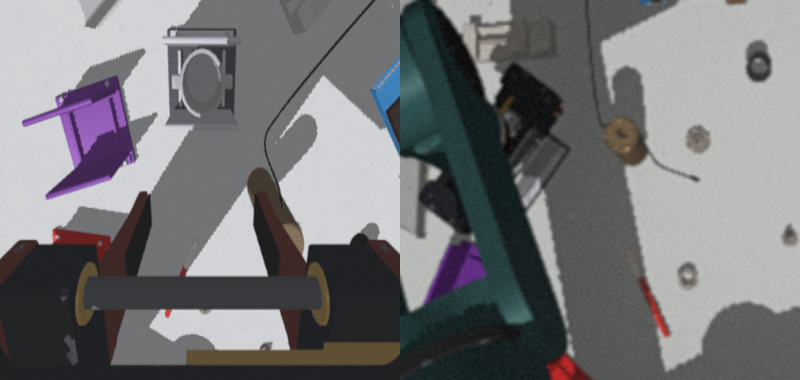

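The cup stands in the bay with its mouth at (203,78) and its ears along the bay at (173,85) and (232,85). It is level, with the rim at 84 mm and both ear tops at 59 mm, and the robot is clear. I'll hand it in.

```bash
python3 -c "
from plant import *
print(sign_off())"
```

```text
the job is handed in; nothing more can be done
None
```

The job is done and handed in at about 22 s: the cup was twisted free and stood upright on the bench, then regripped above its ears and set fully down on the storage stand's bay floor, ears along the bay.

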